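Bring the screwdriver level to the mould screw

ROBOT

A 6-joint arm with a two-finger parallel gripper is mounted at the origin on a cart in front of the work surface, level with it; the furniture and walls round the work are solid. World frame = base frame: x ahead of the robot, y to its left, z up, the work surface at z = 0. Lengths are in m, angles in degrees, forces in N, time in s.
With the tool pointing down it reaches from about 0.375 to 0.9 m from the base axis. Payload 3.1 kg.
Tool frame: the origin (TCP) lies on the centre line of the jaws, within the pads' length; the fingertips stand finger_overhang ahead of it and the grasp point (between the pads) lies 5 mm behind it (finger_overhang is the distance from the TCP to the fingertips, in m); z points along the fingers, y is the line along which they close (so a half turn about z gives the same grasp; the last joint's range is limited). The gripper opens to 87 mm and grips with 3 to 60 N. Pads are 19 mm wide; open, the fingers measure 117 mm over their backs; the gripper's body (75 mm by 190 mm) begins 51 mm behind the grasp point.
Start: joints at [60.247, 30.224, 82.088, -0, 67.689, -10.227], TCP at [0.209, 0.589, 0.21] pointing down, gripper open.
Joint ranges: [-176.69, 176.69], [-43.24, 126.21], [12.49, 139.97], [-82, 262], [0, 151.66], [-163.58, 163.58]. Speed limits (degrees/s): [159.86, 159.86, 180, 180, 180, 180].

INTERFACE

Orientations are given as a 3x3 rotation matrix whose columns are the frame's x, y, z axes.
In Python, from rig import read_state, capture, calibration, hand_in, finger_overhang gives the robot as it stands.
- The arm moves only by the tool send_rows, never from a script. Its argument "plan" is a list of rows, each a list of 5 numbers: the closure in counts, from 0 (fully open) to 255 (shut), then the shift along the tool's x, y, z in m, then the turn about the tool's z in rad. A call has 1 to 20 rows; each row shifts and turns the commanded pose from where the row before left it, along the tool's axes as they then stand; what a row does not reach is not made up. A row lasts 1/12 s, in which the tool goes at most 41.7 mm and 7.16 degrees, less where a joint would pass 70% of its speed; a pose out of reach is approached as far as the arm can. A call is refused whole if a number of a shift passes 0.0417 or a number of a turn 0.125, either way. A call with a gripper value outside its range is refused whole. The fingers move at their own pace and stop on an object; the grip force is fixed at half the most. Time passes only in rows, so rows that do not move let the fingers close. It gives the time, the measured TCP pose, the force, the opening and the grip force at its end, in the units of the state.
- read_state(): the state, without advancing time (a new reading comes with each control period).
- capture(name): name is "side" or "top"; returns (picture, depth): 420x560x3 uint8, blue, green, red; 420x560 float32, m along the optical axis (not along the pixel's ray), 0 where there is no reading.
- calibration(name): a dict with "fx", "fy", "cx", "cy" (pixels), "dist_coeffs" ([k1, k2, p1, p2, k3] as OpenCV has them; the pictures are not rectified), "xyz" and "rotation" of the camera in the world. Camera axes: x right, y down, z forward; pixel columns grow to the right and rows downward; lengths in m; the calibration is good to about 2 mm. A picture is of the moment at which its call begins. calibration takes no time and is no camera call.
- hand_in(): hands the job in; it is judged then, once.
The state is a dict: "time_s": time; "joint_positions": joint angles; "qvel": joint speeds; "tau": joint torques, N m; "position": TCP position; "tcp_rot": TCP orientation; "force": force on the tool from outside, world axes, zero at the start; "moment": the same for the moment, N m; "opening": opening from 0.0 (shut) to 1.0 (fully open); "grasp_force": force on a finger pad.
Only numpy, scipy, OpenCV 4.12 (cv2) and the standard library are available. Lean on these libraries where they do the work, as an engineer would, in place of code of your own. Each camera call takes 0.05 s, during which the arm holds its last target. There are 200 camera calls.

TASK

Get ready to tighten the casting mould: draw the screwdriver up out of the wooden tool block, turn it level and hold it in front of the clamp screw in the mould's face, blade pointing straight at the screw and in line with it, the tip about 2 cm short of the screw head. Do not touch the mould and leave the brush and glue stick in the block and the jar and spool on the table where they are. Finish while still holding the screwdriver there, still and clear of everything; do not put it down or let go.

Things in the scene. Friction and masses are not known exactly. Their poses are not given: they have to be found in the camera images.
- driver_mid (a point): Centre of the screwdriver's fluted plastic handle (64 mm long, nearly square, 20 x 21 mm, flats parallel to the block's sides at the start). 128 mm overall, about 40 g. z runs from blade to handle end. It starts blade down in any of the block's holes, shoulder resting on the block: z up, handle from 74 to 138 mm above the table, this point at 106 mm. It pulls straight up; nothing locks it.
- driver_tip (a point): Tip of the thin steel blade (64 mm long, 5 mm thick), on the screwdriver's axis, 96 mm from driver_mid along its -z. Same axes. Once it has risen 64 mm it is clear of the block.
- rack: Fixed wooden tool block, 50 (x) by 190 (y) by 74 mm (z) high, origin at the centre of its underside. Three square upright holes, 16 mm wide and 68 mm deep, in a row along its own y at -65, 0 and +65 mm; the screwdriver, brush and glue stick stand in them, one each.
- screw (a point): Centre of the front of the slotted steel clamp screw's head (22 mm across), 135 mm above the table, in the mould's face. x points level, straight into the face (to the robot's right and ahead), y along the face, ahead and to the left, z up. The head stands 8 mm proud of the face, which is 110 mm wide and reaches from 14 to 184 mm above the table; the low foot comes 6 mm farther out than the head.
- mould: The fixed casting mould: two 14 mm plywood boards 110 mm wide standing on a foot 80 by 124 by 14 mm, 184 mm high overall. Origin on the table below the joint between the boards, 22 mm behind the front of the screw head; x into the face, z up.
- driver: The same screwdriver; origin on its axis where the blade meets the handle, 32 mm from driver_mid and 64 mm from the tip, axes as driver_mid.
- brush_mid (a point): Bystander: middle of the thin brush (164 mm long, 10 by 8 mm) that stands handle down in another hole of the block, top about 170 mm above the table; loose, leans a few degrees.
- glue_mid (a point): Bystander: middle of the off-white glue stick (108 mm long, 11 mm thick) that stands in another hole, top about 110 mm above the table; loose.
- jar_mid (a point): Bystander: centre of the small white-lidded pigment jar (40 mm across, 36 mm high) standing loose on the table.
- spool_mid (a point): Bystander: centre of the small round spool stand (37 mm across, 26 mm high) standing loose on the table.
Not all that is in view belongs to the job. Of the things shaped like the rack, the wooden one is meant.

How it is judged (in metres and radians):
On the way:
1. the screwdriver is drawn clear of the block, its tip above the block's top (height (world z) of driver_tip above 0.08 m), for 0.2 s.
At the end, for the whole second after the job is handed in: Screwdriver held in the fingers (over 1 N), still, touching neither mould nor block, handle over 80 mm up; axis within 0.35 rad of the screw's, blade towards it; tip 4 to 45 mm in front of the screw head and within 18 mm of the screw's axis sideways and in height (x of driver_tip in the frame of screw between -0.045 and -0.004 m and y of driver_tip in the frame of screw between -0.018 and 0.018 m and z of driver_tip in the frame of screw between -0.018 and 0.018 m and x of driver_mid in the frame of screw below -0.06 m and angle between the z axis of driver_mid and the x axis of screw, either way round below 0.35 rad and height (world z) of driver_mid above 0.08 m and contact force between the fingers and driver above 1 N and contact force between driver and mould below 0.3 N and contact force between driver and rack below 0.3 N and linear speed of driver below 0.03 m/s); the arm keeps its last pose, push and grip.
It fails at once if the mould is touched with more than 2 N (contact force between anything else and mould above 2 N).
It fails at once if the brush in the block is moved more than 30 mm (distance of brush_mid from where it was at the start of the episode above 0.03 m).
It fails at once if the glue stick in the block is moved more than 30 mm (distance of glue_mid from where it was at the start of the episode above 0.03 m).
It fails at once if the pigment jar is moved more than 30 mm (distance of jar_mid from where it was at the start of the episode above 0.03 m).
It fails at once if the spool stand is moved more than 30 mm (distance of spool_mid from where it was at the start of the episode above 0.03 m).
It also fails if it takes over 35 s, if anything falls off the work surface, if the arm or the gripper's body presses on something with over 40 N, if the wrist force passes 120 N, or if a joint passes its speed limit or range.

## Working session

There is one attempt and no reset: what is moved stays moved. The work goes in short steps, Python scripts to look and compute and a tool call to move; the robot and the scene stay as the last step left them, time stands still between calls to the robot, and variables do not carry over. Pictures are saved under pics/ and viewed, at most 10 in all, crops included, and the job is handed in when it is done.

Besides the shell and the picture viewer there is one more tool, called in YAML: its name, and indented under it one key for each argument. send_rows: Moves the arm, as the interface text tells. Its arguments: {"type":"object","properties":{"plan":{"type":"array","items":{"type":"array","items":{"type":"number"}}}},"required":["plan"]}

```bash
mkdir -p pics; python3 - <<'E'
from rig import *
import cv2,numpy as np
for n in("side","top"):
    p,d=capture(n); cv2.imwrite(f"pics/{n}0.png",p); np.save(f"pics/{n}0.npy",d)
    print(n,calibration(n))
print(finger_overhang if not callable(finger_overhang) else finger_overhang()); s=read_state(); print(s['time_s'],s['position'],s['tcp_rot'],s['opening'])
E
```

```text
side {'fx': 489.96059277524813, 'fy': 489.96059277524813, 'cx': 280.7022082720498, 'cy': 212.12480215030402, 'dist_coeffs': array([-0.16155171,  0.        ,  0.        ,  0.        ,  0.        ]), 'xyz': array([ 0.24826126, -0.82800244,  0.6513806 ]), 'rotation': array([[ 0.94798061, -0.16711043,  0.270937  ],
       [-0.31737425, -0.43032538,  0.84504062],
       [-0.02462403, -0.88707055, -0.46097667]])}
top {'fx': 397.26533284392843, 'fy': 397.26533284392843, 'cx': 284.83285546095146, 'cy': 206.70216415513522, 'dist_coeffs': array([-0.05188243,  0.        ,  0.        ,  0.        ,  0.        ]), 'xyz': array([0.40408533, 0.12400788, 1.26489511]), 'rotation': array([[-0.01804471, -0.98982446,  0.14114507],
       [-0.99967672,  0.02039017,  0.01518872],
       [-0.01791214, -0.14082536, -0.9898724 ]])}
0.014
0.1 [0.20851305 0.58848395 0.20926851] [[-9.42494241e-01  3.34221032e-01 -9.52708864e-04]
 [ 3.34222214e-01  9.42492844e-01 -1.65834065e-03]
 [ 3.43668963e-04 -1.88139298e-03 -9.99998171e-01]] 0.9983533782368296
```

View pics/side0.png

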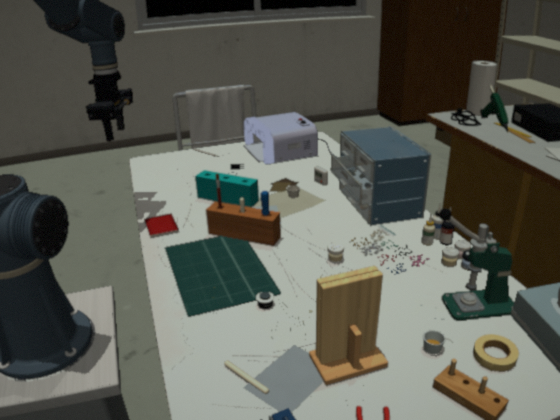

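View pics/top0.png

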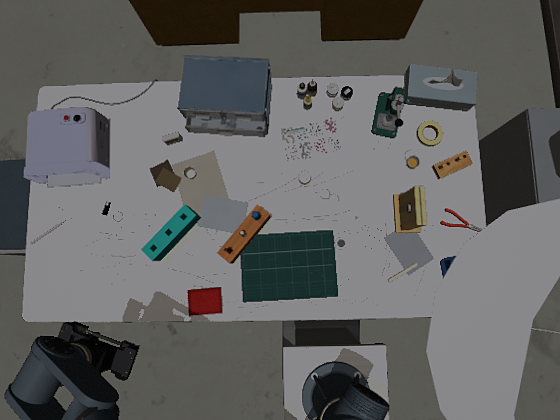

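The side view shows the wooden block at (243,222) and a teal copy at (226,188). The blue handle is at (265,200), the glue stick at (241,205) and the brush at (220,190). In the top view the wooden block is at (245,234), the teal one at (171,233) and the mould at (409,209). The wooden block matches the description, so I'm enlarging it and the mould to confirm.

```bash
python3 - <<'E'
import cv2,numpy as np
s=cv2.imread("pics/side0.png");t=cv2.imread("pics/top0.png")
f=lambda im,x,y:cv2.resize(im[y:y+75,x:x+100],(400,300),interpolation=cv2.INTER_CUBIC)
cv2.imwrite("pics/crop0.png",np.vstack([np.hstack([f(s,190,175),f(t,195,195)]),np.hstack([f(t,365,170),f(s,300,260+10)])]))
E
```

```text
(no output)
```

View pics/crop0.png

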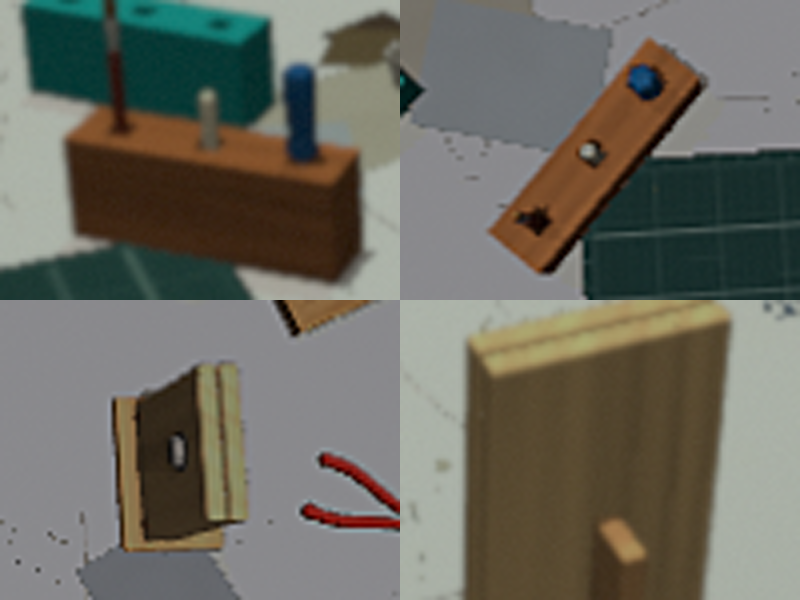

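The crop confirms it. The blue fluted handle stands in the wooden block's end hole, at about (256,215) in the top view. The glue stick is in the middle hole (242,233), the brush is at the other end (229,249), and the screw head shows in the mould's face at (409.5,207.5).

```bash
cat > h.py <<'E'
import cv2,numpy as np
from rig import *
def ray(n,px,z):
    c=calibration(n);K=np.array([[c['fx'],0,c['cx']],[0,c['fy'],c['cy']],[0,0,1]])
    u=cv2.undistortPoints(np.array(px,float).reshape(-1,1,2),K,c['dist_coeffs']).reshape(-1,2)
    d=np.c_[u,np.ones(len(u))]@c['rotation'].T
    return c['xyz']+d*((z-c['xyz'][2])/d[:,2])[:,None]
def blob(mask,x0,y0,x1,y1):
    m=np.zeros_like(mask);m[y0:y1,x0:x1]=mask[y0:y1,x0:x1]
    cs,_=cv2.findContours(m,cv2.RETR_EXTERNAL,cv2.CHAIN_APPROX_NONE)
    return max(cs,key=cv2.contourArea).reshape(-1,2)
def rect(w): 
    r=cv2.minAreaRect((w[:,:2]*1000).astype(np.float32)); return np.round(r[0],1),np.round(r[1],1),round(r[2],1)
E
python3 - <<'E'
from h import *
t=cv2.imread("pics/top0.png");s=cv2.imread("pics/side0.png")
H=cv2.cvtColor(t,cv2.COLOR_BGR2HSV);HS=cv2.cvtColor(s,cv2.COLOR_BGR2HSV)
wood=cv2.inRange(H,(3,100,90),(18,255,255)); wood=cv2.morphologyEx(wood,cv2.MORPH_CLOSE,np.ones((9,9)))
b=blob(wood,210,195,280,270); print('block',rect(ray('top',b,.074)))
blue=cv2.inRange(H,(100,120,50),(125,255,255)); k=blob(blue,240,200,270,230)
m=k.mean(0);print('blue',m,k.min(0),k.max(0),ray('top',[m],.13))
bs=blob(cv2.inRange(HS,(100,120,40),(125,255,255)),255,185,275,220); print('side blue',bs.min(0),bs.max(0),bs.mean(0), ray('side',[bs.mean(0)],.106))
print(ray('side',[bs.mean(0)],.106))
y=cv2.inRange(H,(18,40,120),(35,255,255)); yb=blob(y,395,180,435,245); print('mouldtop',rect(ray('top',yb,.184)),yb.min(0),yb.max(0))
x=t[195:220,398:420].astype(int); g=(x.min(2)>110)&((x.max(2)-x.min(2))<30); yy,xx=np.nonzero(g); print('screw',xx.mean()+398,yy.mean()+195,len(xx)); print(ray('top',[[xx.mean()+398,yy.mean()+195],[409.3,207.5]],.135))
print('jar etc',ray('top',[[305,178],[341,243],[190,172],[325,194]],.03))
d=np.load("pics/top0.npy");print(d[207,400:435])
E
```

```text
block (array([496.3, 269.1]), array([ 49.1, 189.1]), 49.8)
blue [255.125 214.125] [253 212] [258 217] [[0.54606046 0.22745923 0.13      ]]
side blue [262 192] [268 214] [264.81632653 202.75510204] [[0.54775853 0.2346332  0.106     ]]
[[0.54775853 0.2346332  0.106     ]]
mouldtop (array([ 555.5, -240.3]), array([105.9,  11.2]), 0.4) [420 186] [426 224]
screw 409.0 207.0 3
[[ 0.55698817 -0.21516044  0.135     ]
 [ 0.55552211 -0.21593585  0.135     ]]
jar etc [[ 0.67077415  0.07734482  0.03      ]
 [ 0.46306896 -0.02891818  0.03      ]
 [ 0.69874265  0.44483263  0.03      ]
 [ 0.61797822  0.01567817  0.03      ]]
[1.2352947 1.2298716 1.2198895 1.2064999 1.196791  1.1845833 1.1736326
 1.1399399 1.1299052 1.1244291 1.1242918 1.1243967 1.1160399 1.1083481
 1.1021856 1.0910227 1.0863862 1.0793228 1.0856198 1.0851386 1.0821978
 1.0841056 1.0801972 1.0855734 1.0836569 1.0837255 1.2682179 1.267259
 1.269271  1.2692719 1.2680926 1.2668083 1.2679901 1.2641895 1.2652978]
```

```bash
python3 - <<'E'
from h import *
t=cv2.imread("pics/top0.png")
def cloud(n):
    d=np.load(f"pics/{n}0.npy");c=calibration(n);v,u=np.mgrid[0:420,0:560]
    K=np.array([[c['fx'],0,c['cx']],[0,c['fy'],c['cy']],[0,0,1]])
    q=cv2.undistortPoints(np.c_[u.ravel(),v.ravel()].astype(float).reshape(-1,1,2),K,c['dist_coeffs']).reshape(-1,2)
    D=d.ravel();P=(np.c_[q,np.ones(len(q))]*D[:,None])@c['rotation'].T+c['xyz']; P[D==0]=np.nan
    return P.reshape(420,560,3)
P=cloud('top');np.save('pics/P.npy',P);np.save('pics/S.npy',cloud('side'))
R=P[180:235,385:435].reshape(-1,3)
top=R[R[:,2]>.175];print('top slab',len(top),rect(top))
F=R[(R[:,2]>.03)&(R[:,2]<.165)];print(len(F))
for _ in range(4):
    A=np.c_[F[:,0],F[:,2],np.ones(len(F))];k,*_=np.linalg.lstsq(A,F[:,1],rcond=None);r=F[:,1]-A@k
    print(k,np.degrees(np.arctan(k[0])),r.std(),len(F));F=F[abs(r)<max(.004,1.5*r.std())]
foot=R[(R[:,2]>.007)&(R[:,2]<.022)];print('foot',rect(foot))
S=np.load('pics/S.npy')[260:385,300:395].reshape(-1,3)
B=S[(S[:,2]>.07)&(S[:,2]<.16)&(S[:,0]>.45)&(S[:,0]<.65)&(S[:,1]<-.15)&(S[:,1]>-.33)]
for _ in range(4):
    A=np.c_[B[:,0],B[:,2],np.ones(len(B))];k,*_=np.linalg.lstsq(A,B[:,1],rcond=None);r=B[:,1]-A@k
    print('back',k,np.degrees(np.arctan(k[0])),r.std(),len(B));B=B[abs(r)<max(.003,1.5*r.std())]
for n,p,w in(('jar',P[165:200,295:335],0),('spool',P[235:252,333:350],0)):
    q=p.reshape(-1,3);q=q[q[:,2]>.012];print(n,len(q),np.nanmean(q,0),q[:,2].max() if len(q) else 0)
E
```

```text
top slab 416 (array([ 556.5, -232.1]), array([111.1,  28.7]), 0.8)
532
[ 0.04978551  0.00983788 -0.24763916] 2.8501463563626435 0.0039424225241305975 532
[ 0.01457174  0.00158844 -0.22685345] 0.8348403783714279 0.0011437469389984603 493
[ 0.01255908  0.00059777 -0.22565463] 0.719544350304631 0.0008999353141856946 485
[ 0.01255908  0.00059777 -0.22565463] 0.719544350304631 0.0008999353141856946 485
foot (array([ 562.9, -266.4]), array([133.1, 158.2]), 85.6)
back [-0.05911952  0.06867989 -0.22148423] -3.3833608586530053 0.007672881601239411 2731
back [-0.00449434  0.00940965 -0.24431324] -0.25750493126795193 0.0024892156237003144 2421
back [ 0.00838223 -0.00513486 -0.2497687 ] 0.4802554001940616 0.001118349390025715 2285
back [ 0.01032113 -0.00590253 -0.25077744] 0.5913363653875567 0.0010344128523991844 2253
jar 132 [0.67317967 0.08129951 0.03407463] 0.04165957401825948
spool 110 [ 0.46404321 -0.02767358  0.0230898 ] 0.03080344497395693
```

The driver is at (0.546, 0.227) and the block's long axis points to -40.2°. The screw is at (0.5565, -0.211, 0.135), facing almost exactly along -y. The tool can't tilt, so I'll raise the driver partway and pivot it level in the jaws. To do that I'll swing it over the hole's outer rim, with the jaws closing across the block, then yaw it and carry it to the screw.

send_rows:
  plan:
    - [0,-0.0313,-0.0163,0,0]
    - [0,-0.0313,-0.0163,0,0]
    - [0,-0.0313,-0.0163,0,0]
    - [0,-0.0313,-0.0163,0,0]
    - [0,-0.0313,-0.0163,0,0]
    - [0,-0.0313,-0.0163,0,0]
    - [0,-0.0313,-0.0163,0,0]
    - [0,-0.0313,-0.0163,0,0]
    - [0,-0.0313,-0.0163,0,0]
    - [0,-0.0313,-0.0163,0,0]
    - [0,-0.0313,-0.0163,0,0]
    - [0,-0.0313,-0.0163,0,0]
    - [0,-0.0313,-0.0163,0,0]
    - [0,-0.0313,-0.0163,0,0]

```text
time_s: 1.27
position: [0.5462, 0.2259, 0.2097]
tcp_rot: [[-0.942, 0.334, -0.001], [0.334, 0.942, -0.0], [0.001, -0.0, -1.0]]
force: [0.4, 0.1, -0.2]
opening: 1.001
grasp_force: 0.0
```

send_rows:
  plan:
    - [0,0,0,0,0.125]
    - [0,0,0,0,0.125]
    - [0,0,0,0,0.125]
    - [0,0,0,0,0.125]
    - [0,0,0,0,0.125]
    - [0,0,0,0,0.125]
    - [0,0,0,0,0.125]
    - [0,0,0,0,0.125]
    - [0,0,0,0,0.125]
    - [0,0,0,0,0.125]
    - [0,0,0,0,0.125]
    - [0,0,0,0,0.125]
    - [0,0,0,0,0.125]
    - [0,0,0,0,0.125]

```text
time_s: 2.43
position: [0.5451, 0.2274, 0.2096]
tcp_rot: [[0.502, 0.865, -0.001], [0.865, -0.502, -0.0], [-0.001, -0.001, -1.0]]
force: [0.4, 0.4, -0.6]
opening: 0.999
grasp_force: 0.0
```

send_rows:
  plan:
    - [0,0,0,0,0.125]
    - [0,0,0,0,0.125]
    - [0,0,0,0,0.125]
    - [0,0,0,0,0.125]
    - [0,0,0,0,0.125]
    - [0,0,0,0,0.125]
    - [0,0,0,0,0.125]
    - [0,0,0,0,0.125]
    - [0,0,0,0,0.125]
    - [0,0,0,0,0.125]
    - [0,0,0,0,0.125]
    - [0,0,0,0,0.125]
    - [0,0,0,0,0.125]
    - [0,0,0,0,0.125]
    - [0,0,0,0,0]
    - [0,0,0,0,0]

```text
time_s: 3.77
position: [0.5453, 0.2274, 0.2098]
tcp_rot: [[0.767, -0.641, -0.001], [-0.641, -0.767, -0.0], [-0.001, 0.001, -1.0]]
force: [0.0, 0.0, 0.1]
opening: 0.996
grasp_force: 0.0
```

```bash
cat > st.py <<'E'
from rig import *
import numpy as np
s=read_state();R=np.array(s['tcp_rot']);p=np.array(s['position'])
print(s['time_s'],p.round(4),'yaw y',np.degrees(np.arctan2(R[1,1],R[0,1])).round(2),'j',np.round(s['joint_positions'],1),'F',np.round(s['force'],1),s['opening'],s['grasp_force'])
import sys
if len(sys.argv)>1: print('tool shift',(R.T@(np.array(list(map(float,sys.argv[1:4])))-p)).round(4))
E
python3 st.py .546 .227 .101
```

```text
3.7667 [0.5453 0.2274 0.2098] yaw y -129.88 j [ 11.8  27.6  87.1  -0.   65.3 141.7] F [0.  0.  0.1] 0.9963390630733177 0.0
tool shift [ 0.0009 -0.0002  0.1088]
```

send_rows:
  plan:
    - [0,0.001,0,0.0218,0]
    - [0,0,0,0.0218,0]
    - [0,0,0,0.0218,0]
    - [0,0,0,0.0218,0]
    - [0,0,0,0.0218,0]
    - [0,0,0,0,0]
    - [255,0,0,0,0]
    - [255,0,0,0,0]
    - [255,0,0,0,0]
    - [255,0,0,0,0]
    - [255,0,0,0,0]
    - [255,0,0,0,0]
    - [255,0,0,0,0]
    - [255,0,0,0,0]
    - [255,0,0,0,0]
    - [255,0,0,0,0]
    - [255,0,0,0,0]
    - [255,0,0,0,0]

```text
time_s: 5.27
position: [0.5463, 0.2268, 0.1011]
tcp_rot: [[0.765, -0.644, -0.0], [-0.644, -0.765, -0.0], [-0.0, 0.0, -1.0]]
force: [0.1, 0.0, -0.2]
opening: 0.29
grasp_force: 30.0
```

send_rows:
  plan:
    - [255,0,0,-0.0135,0]
    - [255,0,0,-0.0135,0]
    - [255,0,0,-0.0135,0]
    - [255,0,0,-0.0135,0]
    - [255,0.0055,0,0,0]
    - [255,0.0075,0,0.0005,0]
    - [255,0.0075,0,0.0005,0]
    - [255,0.0073,0,0.0017,0]
    - [255,0.0073,0,0.0017,0]
    - [255,0.0068,0,0.003,0]
    - [255,0.0068,0,0.003,0]
    - [255,0.0063,0,0.0041,0]
    - [255,0.0063,0,0.0041,0]
    - [255,0,0,0,0]

```text
time_s: 6.43
position: [0.5944, 0.1862, 0.1355]
tcp_rot: [[0.765, -0.644, 0.0], [-0.644, -0.765, -0.001], [0.001, 0.0, -1.0]]
force: [-0.7, 0.6, 1.2]
opening: 0.245
grasp_force: 30.0
```

```bash
cat > look.py <<'E'
from rig import *
import cv2,numpy as np,sys
(x,y),(a,b),o=[int(i) for i in sys.argv[1].split(',')],[int(i) for i in sys.argv[2].split(',')],sys.argv[3]
f=lambda im,x,y:cv2.resize(im[y:y+100,x:x+100],(400,400),interpolation=cv2.INTER_CUBIC)
s=capture('side')[0];t=capture('top')[0]
cv2.imwrite(f"pics/side_{o}.png",s);cv2.imwrite(f"pics/top_{o}.png",t)
cv2.imwrite(f"pics/{o}.png",np.hstack([f(s,x,y),f(t,a,b)]))
E
python3 look.py 215,140 220,170 p1; python3 st.py
```

```text
6.5333 [0.5939 0.1867 0.136 ] yaw y -130.07 j [ 7.200e+00  3.510e+01  8.640e+01 -1.000e-01  5.850e+01  1.373e+02] F [ 1.1 -0.3 -0.7] 0.241466995442796 30.000122473575175
```

View pics/p1.png

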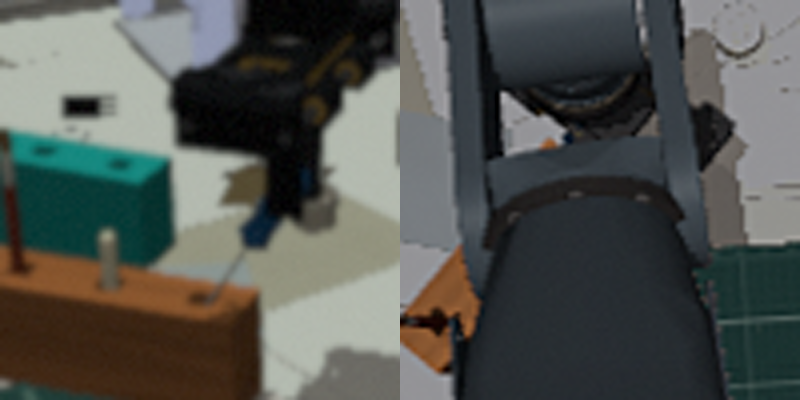

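The side crop shows the driver pivoted about 40° in the jaws, with its blade over the hole's outer rim at crop (215,300). Glue stick and brush haven't moved. I'll continue the arc to slightly past level.

send_rows:
  plan:
    - [255,0.0055,0,0.0051,0]
    - [255,0.0055,0,0.0051,0]
    - [255,0.0045,0,0.006,0]
    - [255,0.0045,0,0.006,0]
    - [255,0.0033,0,0.0067,0]
    - [255,0.0033,0,0.0067,0]
    - [255,0.0022,0,0.0072,0]
    - [255,0.0022,0,0.0072,0]
    - [255,0.0009,0,0.0075,0]
    - [255,0.0009,0,0.0075,0]
    - [255,0,0,0.005,0]
    - [255,0,0,0,0]
    - [255,0,0,0,0]

```text
time_s: 7.62
position: [0.626, 0.1624, 0.068]
tcp_rot: [[0.766, -0.642, 0.015], [-0.642, -0.767, -0.005], [0.015, -0.006, -1.0]]
force: [8.4, -9.0, 3.5]
opening: 0.24
grasp_force: 30.0
```

send_rows:
  plan:
    - [255,0,0,-0.02,0]
    - [255,0,0,-0.03,0]
    - [255,0,0,-0.03,0]
    - [255,0,0,-0.03,0]
    - [255,0,0,0,0]
    - [255,0,0,0,0]
    - [255,0,0,0,0]

```text
time_s: 8.2
position: [0.6177, 0.1659, 0.1752]
tcp_rot: [[0.765, -0.644, -0.002], [-0.644, -0.765, -0.001], [-0.001, 0.002, -1.0]]
force: [-0.5, -0.1, -1.6]
opening: 0.243
grasp_force: 30.0
```

```bash
python3 look.py 230,110 220,170 p2; python3 st.py
```

```text
8.3 [0.617  0.1659 0.1742] yaw y -130.06 j [  5.1  33.7  81.8  -0.   64.8 135.1] F [-0.6 -0.3 -0.6] 0.24069829626516215 29.999891370534897
```

View pics/p2.png

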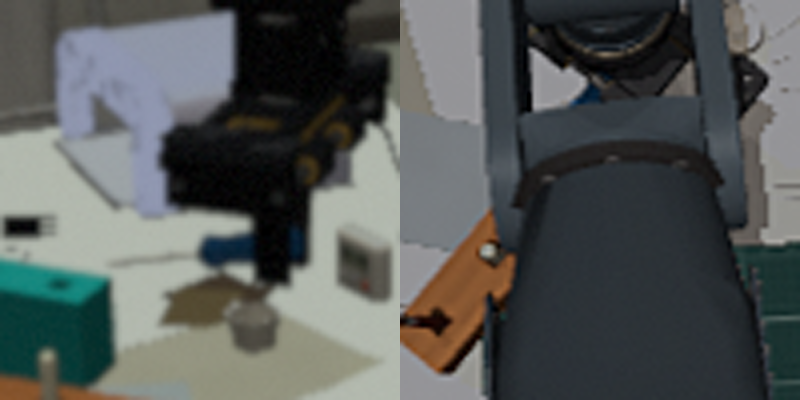

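The driver is level and firmly held: handle at crop (250,248), blade to the left with its tip at about (108,263). Next I'll yaw it toward the screw.

send_rows:
  plan:
    - [255,0,0,0,-0.12]
    - [255,0,0,0,-0.12]
    - [255,0,0,0,-0.12]
    - [255,0,0,0,-0.12]
    - [255,0,0,0,-0.12]
    - [255,0,0,0,-0.12]
    - [255,0,0,0,-0.12]
    - [255,0,0,0,-0.12]
    - [255,0,0,0,-0.12]
    - [255,0,0,0,-0.12]
    - [255,0,0,0,-0.12]
    - [255,0,0,0,-0.12]
    - [255,0,0,0,-0.12]
    - [255,0,0,0,-0.12]
    - [255,0,0,0,-0.12]
    - [255,0,0,0,-0.12]
    - [255,0,0,0,-0.12]
    - [255,0,0,0,-0.12]
    - [255,0,0,0,-0.12]
    - [255,0,0,0,0]

```text
time_s: 9.97
position: [0.6173, 0.1661, 0.1744]
tcp_rot: [[-0.012, 1.0, -0.004], [1.0, 0.012, -0.001], [-0.0, -0.004, -1.0]]
force: [-1.0, 0.5, -0.7]
opening: 0.241
grasp_force: 30.0
```

```bash
python3 st.py .555 -.06 .135
```

```text
9.9667 [0.6173 0.1661 0.1744] yaw y 0.69 j [ 5.1 33.7 81.8 -0.  64.8  4.4] F [-1.   0.5 -0.7] 0.2410007747191663 29.997554272413254
tool shift [-0.2253 -0.0649  0.0398]
```

send_rows:
  plan:
    - [255,-0.025,-0.0072,0.0049,0]
    - [255,-0.025,-0.0072,0.0049,0]
    - [255,-0.025,-0.0072,0.0049,0]
    - [255,-0.025,-0.0072,0.0049,0]
    - [255,-0.025,-0.0072,0.0049,0]
    - [255,-0.025,-0.0072,0.0049,0]
    - [255,-0.025,-0.0072,0.0049,0]
    - [255,-0.025,-0.0072,0.0049,0]
    - [255,-0.025,-0.0072,0.0049,0]
    - [255,0,0,0,0]
    - [255,0,0,0,0]

```text
time_s: 10.88
position: [0.5549, -0.0603, 0.1312]
tcp_rot: [[-0.005, 1.0, -0.002], [1.0, 0.005, 0.001], [0.001, -0.002, -1.0]]
force: [-0.1, 0.2, 0.2]
opening: 0.242
grasp_force: 30.0
```

```bash
python3 look.py 285,190 340,150 p3; python3 st.py
```

```text
10.9833 [ 0.5557 -0.0588  0.1319] yaw y 0.48 j [-17.5  31.2  95.9   0.   52.9 -18. ] F [-0.5  1.  -0.1] 0.24159008026616083 29.999920958653092
```

View pics/p3.png

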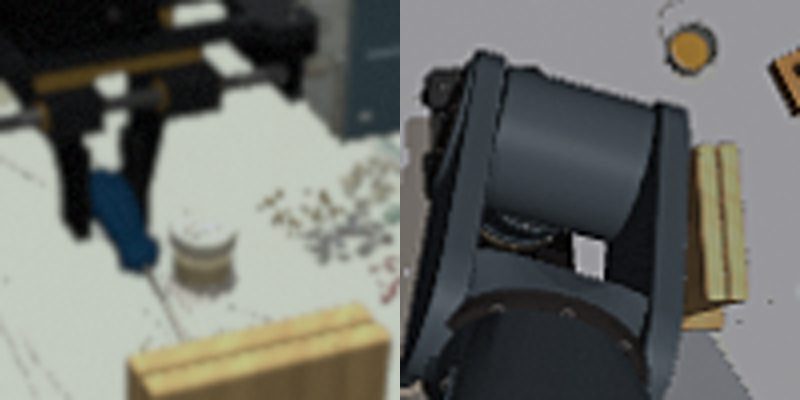

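```bash
python3 - <<'E'
from h import *
s=cv2.imread("pics/side_p3.png");H=cv2.cvtColor(s,cv2.COLOR_BGR2HSV)
b=blob(cv2.inRange(H,(100,120,40),(125,255,255)),300,225,335,262)
c=calibration('side')
m=cv2.fillPoly(np.zeros(s.shape[:2],np.uint8),[b],1)
def onplane(px,x0=.5555,yaw=np.radians(.5)):
    d=ray('side',px,0)-c['xyz'];n=np.array([np.cos(yaw),np.sin(yaw),0]);o=np.array([x0,-.059,.13])
    return c['xyz']+d*((o-c['xyz'])@n/(d@n))[:,None]
rows=[r for r in range(b[:,1].min(),b[:,1].max()+1)]
cen=[[np.nonzero(m[r])[0].mean(),r] for r in rows if m[r].any()]
print(onplane(cen)[::3].round(4),'handle low px',cen[-1])
# dark blade against bright table
g=s.min(2).astype(int)
B=[]
for r in range(258,275):
    w=g[r,314:340];i=w.argmin();
    lo=max(i-3,0);k=np.clip(np.median(w)-w[lo:i+4],0,None);B.append([314+lo+(k*np.arange(len(k))).sum()/k.sum(),r,w[i]])
B=np.array(B);print(B[::3].round(1));print(onplane(B[:,:2])[::3].round(4))
P=np.load('pics/P.npy')
_,d=capture('top');K=np.array([[calibration('top')[k] if k else 0 for k in r] if 1 else 0 for r in (('fx',0,'cx'),(0,'fy','cy'))]+[[0,0,1]])
ct=calibration('top');v,u=np.mgrid[150:280,380:420]
q=cv2.undistortPoints(np.c_[u.ravel(),v.ravel()].astype(float).reshape(-1,1,2),K,ct['dist_coeffs']).reshape(-1,2)
W=(np.c_[q,np.ones(len(q))]*d[150:280,380:420].reshape(-1,1))@ct['rotation'].T+ct['xyz']
A=W[(W[:,2]>.2)];print('arm min y',A[A[:,1].argmin()],'low:',A[(A[:,1]<-.1)][:,2].min() if (A[:,1]<-.1).any() else None)
E
```

```text
[[ 0.5554 -0.0513  0.1705]
 [ 0.5555 -0.0643  0.1708]
 [ 0.5556 -0.0695  0.1669]
 [ 0.5556 -0.0721  0.1616]
 [ 0.5557 -0.0798  0.1591]
 [ 0.5557 -0.0873  0.1566]
 [ 0.5559 -0.0996  0.157 ]
 [ 0.5559 -0.1022  0.1518]] handle low px [np.float64(318.0), 256]
[[331.1 258.   62. ]
 [335.  261.   79. ]
 [325.1 264.  132. ]
 [326.6 267.  156. ]
 [327.8 270.  153. ]
 [329.6 273.  156. ]]
[[ 0.5563 -0.1545  0.1742]
 [ 0.5565 -0.1708  0.1778]
 [ 0.5561 -0.1293  0.1458]
 [ 0.5562 -0.1363  0.1436]
 [ 0.5562 -0.142   0.1404]
 [ 0.5563 -0.15    0.1389]]
arm min y [ 0.56730989 -0.12157193  0.47905376] low: 0.45779688295091636
```

```bash
python3 - <<'E'
from h import *
c=calibration('side')
def onp(px,G,n):
    d=ray('side',px,0)-c['xyz'];return c['xyz']+d*((G-c['xyz'])@n/(d@n))[:,None]
G=np.array([.617,.166,.179]);a=np.array([-.765,.644,0])
w=onp([[256.5,175.8],[280.5,173],[268,174.5],[306,171.5]],G,np.array([.644,.765,0]))-G
print('p2 (along blade, z):',np.c_[w@a,w[:,2]].round(4))
K=np.array([[c['fx'],0,c['cx']],[0,c['fy'],c['cy']],[0,0,1]]);R=c['rotation'].T
X=np.array([[.5555,-.059,.137],[.5555,-.059,.118],[.5555,-.091,.137],[.5555,-.155,.137],[.5555,-.091,.127]])
print(cv2.projectPoints(X,cv2.Rodrigues(R)[0],-R@c['xyz'],K,c['dist_coeffs'])[0].reshape(-1,2).round(1))
s=cv2.imread("pics/side_p3.png");p2=cv2.imread("pics/side_p2.png")
f=lambda im,x,y:cv2.resize(im[y:y+60,x:x+80],(800,600),interpolation=cv2.INTER_CUBIC)
im=np.hstack([cv2.resize(f(s,290,225),(400,300)),cv2.resize(f(p2,245,145),(400,300))]);cv2.imwrite('pics/p3b.png',cv2.convertScaleAbs(im,alpha=1.4))
E
```

```text
p2 (along blade, z): [[ 0.1127  0.0017]
 [ 0.0492  0.0175]
 [ 0.0819  0.0093]
 [-0.015   0.0298]]
[[310.9 249.5]
 [310.8 257.5]
 [317.  257.6]
 [330.3 275.4]
 [316.9 262. ]]
```

View pics/p3b.png

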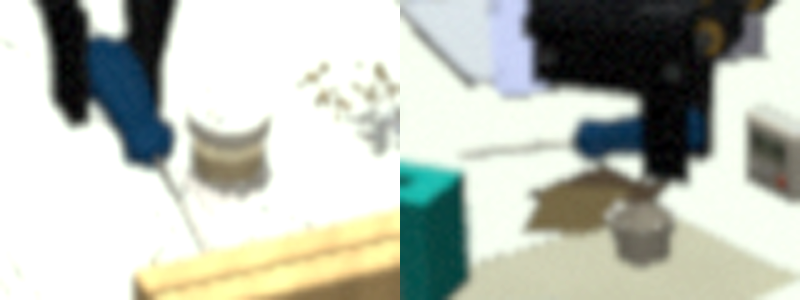

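The side-on view (right panel) puts the tip at about 112 mm from the grip. The axis is about 25 mm above the grasp point and still some 14° nose-down, because the driver pivoted near the upper pad edge. That's within tolerance but marginal, so I'll go back and press the blade a further 21 mm on the block's edge to level it.

send_rows:
  plan:
    - [255,0.024,0.0083,-0.0048,0]
    - [255,0.024,0.0083,-0.0048,0]
    - [255,0.024,0.0083,-0.0048,0]
    - [255,0.024,0.0083,-0.0048,0]
    - [255,0.024,0.0083,-0.0048,0]
    - [255,0.024,0.0083,-0.0048,0]
    - [255,0.024,0.0083,-0.0048,0]
    - [255,0.024,0.0083,-0.0048,0]
    - [255,0.024,0.0083,-0.0048,0]

```text
time_s: 11.78
position: [0.6282, 0.1604, 0.176]
tcp_rot: [[-0.011, 1.0, 0.0], [1.0, 0.011, 0.0], [0.0, 0.0, -1.0]]
force: [0.5, -0.7, -0.7]
opening: 0.241
grasp_force: 30.0
```

send_rows:
  plan:
    - [255,0,0,0,0.12]
    - [255,0,0,0,0.12]
    - [255,0,0,0,0.12]
    - [255,0,0,0,0.12]
    - [255,0,0,0,0.12]
    - [255,0,0,0,0.12]
    - [255,0,0,0,0.12]
    - [255,0,0,0,0.12]
    - [255,0,0,0,0.12]
    - [255,0,0,0,0.12]
    - [255,0,0,0,0.12]
    - [255,0,0,0,0.12]
    - [255,0,0,0,0.12]
    - [255,0,0,0,0.12]
    - [255,0,0,0,0.12]
    - [255,0,0,0,0.12]
    - [255,0,0,0,0.12]
    - [255,0,0,0,0.12]
    - [255,0,0,0,0.12]

```text
time_s: 13.37
position: [0.628, 0.1591, 0.1756]
tcp_rot: [[0.762, -0.647, 0.0], [-0.647, -0.762, 0.0], [-0.0, -0.0, -1.0]]
force: [-0.1, 0.5, -0.5]
opening: 0.244
grasp_force: 30.0
```

```bash
python3 st.py .630 .156 .044
```

```text
13.3667 [0.628  0.1591 0.1756] yaw y -130.32 j [  4.3  34.1  80.6   0.   65.3 134.7] F [-0.1  0.5 -0.5] 0.2444306276343372 29.992938805371523
tool shift [0.0036 0.0011 0.1316]
```

send_rows:
  plan:
    - [255,0.0036,0.001,0.025,0]
    - [255,0,0,0.025,0]
    - [255,0,0,0.025,0]
    - [255,0,0,0.0065,0]
    - [255,0,0,0.0065,0]
    - [255,0,0,0.0065,0]
    - [255,0,0,0.0065,0]
    - [255,0,0,0.0065,0]
    - [255,0,0,0.0065,0]
    - [255,0,0,0.0065,0]
    - [255,0,0,0.0065,0]
    - [255,0,0,0.0045,0]
    - [255,0,0,0,0]
    - [255,0,0,0,0]

```text
time_s: 14.53
position: [0.6304, 0.1542, 0.0439]
tcp_rot: [[0.765, -0.644, -0.0], [-0.644, -0.765, -0.0], [-0.0, 0.0, -1.0]]
force: [0.3, -1.4, 1.1]
opening: 0.244
grasp_force: 30.0
```

send_rows:
  plan:
    - [255,0,0,-0.02,0]
    - [255,0,0,-0.03,0]
    - [255,0,0,-0.04,0]
    - [255,0,0,-0.04,0]
    - [255,0,0,0,0]
    - [255,0,0,0,0]

```text
time_s: 15.03
position: [0.632, 0.1547, 0.1773]
tcp_rot: [[0.766, -0.643, 0.006], [-0.643, -0.766, 0.0], [0.004, -0.004, -1.0]]
force: [0.4, 0.6, -1.4]
opening: 0.243
grasp_force: 30.0
```

```bash
python3 look.py 230,110 220,170 p4; python3 st.py
```

```text
15.1333 [0.629  0.1543 0.1732] yaw y -130.05 j [  3.9  34.4  80.6  -0.   65.2 134. ] F [ 0.2 -0.3 -0.1] 0.23865020922568242 29.999903412535787
```

View pics/p4.png

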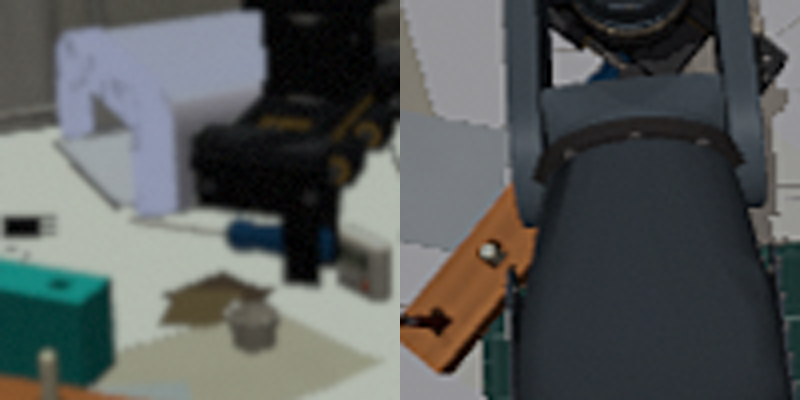

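The crop now shows the blade running from about (133,217) to (228,233) and the handle on to (330,240).

```bash
python3 - <<'E'
from h import *
c=calibration('side');G=np.array([.629,.1543,.1782]);a=np.array([-.765,.644,0]);n=np.array([.644,.765,0])
d=ray('side',[[263.2,164.2],[287,168.2],[312.5,170]],0)-c['xyz'];w=c['xyz']+d*((G-c['xyz'])@n/(d@n))[:,None]-G
print(np.c_[w@a,w[:,2]].round(4))
E
```

```text
[[ 0.1096  0.0359]
 [ 0.0486  0.0334]
 [-0.0145  0.037 ]]
```

Level to within about 3°, tip at 110 mm from the grip and about 33 mm above the grasp point. Back to the screw.

send_rows:
  plan:
    - [255,0,0,0,-0.12]
    - [255,0,0,0,-0.12]
    - [255,0,0,0,-0.12]
    - [255,0,0,0,-0.12]
    - [255,0,0,0,-0.12]
    - [255,0,0,0,-0.12]
    - [255,0,0,0,-0.12]
    - [255,0,0,0,-0.12]
    - [255,0,0,0,-0.12]
    - [255,0,0,0,-0.12]
    - [255,0,0,0,-0.12]
    - [255,0,0,0,-0.12]
    - [255,0,0,0,-0.12]
    - [255,0,0,0,-0.12]
    - [255,0,0,0,-0.12]
    - [255,0,0,0,-0.12]
    - [255,0,0,0,-0.12]
    - [255,0,0,0,-0.12]
    - [255,0,0,0,-0.12]
    - [255,0,0,0,0]

```text
time_s: 16.8
position: [0.6285, 0.1542, 0.1713]
tcp_rot: [[-0.012, 1.0, -0.006], [1.0, 0.012, -0.0], [-0.0, -0.006, -1.0]]
force: [-0.2, -0.5, -1.1]
opening: 0.24
grasp_force: 30.0
```

send_rows:
  plan:
    - [255,-0.0228,-0.0077,0.0074,0]
    - [255,-0.0228,-0.0077,0.0074,0]
    - [255,-0.0228,-0.0077,0.0074,0]
    - [255,-0.0228,-0.0077,0.0074,0]
    - [255,-0.0228,-0.0077,0.0074,0]
    - [255,-0.0228,-0.0077,0.0074,0]
    - [255,-0.0228,-0.0077,0.0074,0]
    - [255,-0.0228,-0.0077,0.0074,0]
    - [255,-0.0228,-0.0077,0.0074,0]
    - [255,-0.0228,-0.0077,0.0074,0]
    - [255,0,0,0,0]
    - [255,0,0,0,0]

```text
time_s: 17.8
position: [0.5541, -0.075, 0.0985]
tcp_rot: [[-0.005, 1.0, -0.004], [1.0, 0.005, 0.002], [0.002, -0.004, -1.0]]
force: [0.4, 0.2, -0.8]
opening: 0.244
grasp_force: 30.0
```

```bash
python3 look.py 285,190 360,160 p5; python3 st.py .5555 -.081 .099
```

```text
17.9 [ 0.5554 -0.0738  0.0995] yaw y 0.48 j [-19.   34.1  97.    0.   48.9 -19.5] F [ 0.2  0.4 -0.5] 0.24097900170205244 30.000058338046074
tool shift [-0.0072  0.0001  0.0005]
```

View pics/p5.png

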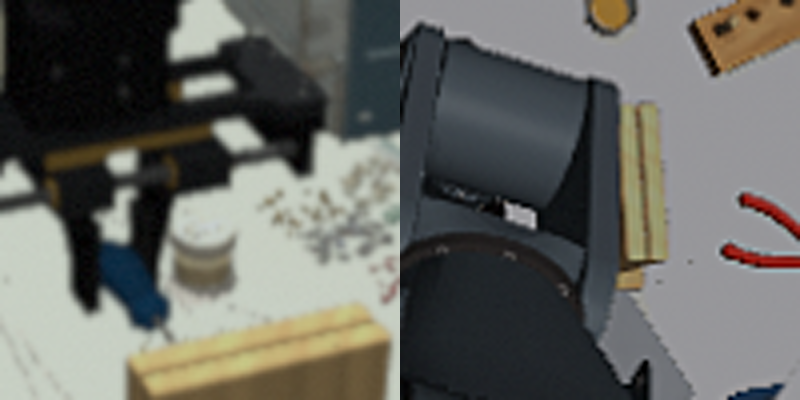

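```bash
python3 - <<'E'
from h import *
c=calibration('side');K=np.array([[c['fx'],0,c['cx']],[0,c['fy'],c['cy']],[0,0,1]]);R=c['rotation'].T
X=np.array([[.556,-.1224,z] for z in(.128,.133,.138)]+[[.556,-.0738,.138],[.556,-.0738,.085]])
print(cv2.projectPoints(X,cv2.Rodrigues(R)[0],-R@c['xyz'],K,c['dist_coeffs'])[0].reshape(-1,2).round(1))
E
```

```text
[[323.5 270. ]
 [323.5 267.8]
 [323.6 265.6]
 [313.9 252.7]
 [313.7 275. ]]
```

The measured tip is about 17–27 mm short of the screw head, at a height of 0.128–0.14 m (the screw is at 0.135). It's level and in line. I'll settle briefly and hand in.

send_rows:
  plan:
    - [255,0,0,0,0]
    - [255,0,0,0,0]
    - [255,0,0,0,0]
    - [255,0,0,0,0]
    - [255,0,0,0,0]
    - [255,0,0,0,0]

```text
time_s: 18.4
position: [0.5559, -0.0742, 0.1003]
tcp_rot: [[-0.01, 1.0, 0.0], [1.0, 0.01, -0.0], [-0.0, 0.0, -1.0]]
force: [-0.1, 0.2, -1.1]
opening: 0.242
grasp_force: 30.0
```

```bash
python3 st.py; python3 -c "
from rig import *
print(hand_in())"
```

```text
18.4 [ 0.5559 -0.0742  0.1003] yaw y 0.59 j [-19.   34.   97.   -0.   48.9 -19.6] F [-0.1  0.2 -1.1] 0.2418612872796566 29.999860329553485
the job is handed in; nothing more can be done
None
```

I handed the job in at 18.4 s with the screwdriver gripped (30 N), level to within about 3° and in line with the clamp screw, its tip an estimated 2 cm short of the head (the mould hid it from the cameras at the end); no verdict came back.

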